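# Lock the trimmer's stop with its jam nut

## Task

On the mat-board trimmer's stop stand, first slide the keeper fork fully home on the hexagonal stop nut so that it cannot turn, and leave it there. Then run the knurled lock nut down its stud, clockwise, and tighten it against the stop nut by feel: about a sixth of a turn past first touch, so that the spring washer between them is well squeezed but not crushed. Do not force the stop nut round or disturb the things lying about.

Things in the scene. Friction and masses are not known exactly. Their poses are not given: they have to be found in the camera images.
- stand: Fixed stop stand: grey base plate 130 x 250 x 12 mm with an upright threaded stud of 14 mm. Origin on the stud's axis at the plate's underside (table level); z up, +y towards the keeper's handle. The plate spans x -65..65, y -92..157 mm; a 32 mm high aluminium fence runs along its +x edge (x 43..61). A boss of radius 21 mm rises to z = 45 mm and carries the stop nut.
- stud_top (a point): Top end of the stud, 116 mm above the stand's underside, on the stud's axis.
- keeper_handle (a point): Centre of the keeper's upright grip blade, 75 mm above the table: steel, 12 mm thick along the stand's x, 30 mm along y, z = 57 to 88 mm, on a 12 mm wide bar over a guide block 14 mm wide (top at z = 48 mm). The bar carries a fork of two prongs, 37.5 mm apart inside, z = 49 to 57 mm. The keeper slides (3 N of friction) along the stand's -y towards the stud to a firm stop.
- keeper_slide (a joint): How far the keeper has slid towards the stud, m: 0 fully back, 0.040 fully home against its stop (handle then 88 mm from the stud's axis, prongs either side of the stop nut). Starts between 0 and 0.010.
- stop_nut_top (a point): Centre of the top face of the steel hexagonal stop nut, 36 mm across flats, 61 mm above the table; x axis along the stand's x at the start (two flats then fit the fork, 0.75 mm to spare each side). Unless the keeper holds it, it turns along with the lock nut at 0.08 N m. A collar stands 0.5 to 4.5 mm out of its top (differs each time, not measured) under a dark conical spring washer of 29 mm.
- stop_nut: The stop nut with its collar and spring washer; origin on the stud's axis at the underside of the hexagon, 45 mm above the table. In the keeper it gives by up to 0.2 rad under load. The washer is crushed when the lock nut is turned about 1.5 rad past first touch.
- lock_head (a point): Centre of the lock nut's knurled head, on the stud's axis: round, steel, 36 mm in diameter, 16 mm high, the place to grip, firmly (30 to 40 N); 96 to 104 mm above the table at the start. Torque felt with the hand at rest after a turn: 0.05 N m or less while free, then after 0.5 rad past first touch about 0.15, 0.75 rad 0.22, 1.1 rad 0.3 to 0.35 (best), 1.5 rad 0.4 to 0.45 N m.
- lock_nut: The lock nut, 38 mm high: skirt 25 mm in diameter and 22 mm high under the head. Origin on the axis at its lower face. Turned clockwise from above it sinks 8 mm per turn (1.27 mm per rad); grips must follow it. It meets the spring washer after 1.6 to 4.6 rad, then needs 0.7 to 1.35 rad more. The fingers may open around the head and turn back for a new grasp. It stays where it is left.
- tape_mid (a point): Roll of paper tape, 96 mm across, 24 mm high, lying flat beyond the stand; its centre. A bystander.
- marker_a_mid (a point): Square marker 135 x 15 x 13 mm, lying on the table; centre. A bystander.
- marker_b_mid (a point): Another such marker; centre. A bystander.
- spare_nut_mid (a point): Small spare hexagon nut, 26 mm across flats, 12 mm high, lying on the stand's base plate; centre. A bystander.
- ink_jar_mid (a point): Glass ink jar 64 mm across, 75 mm high, standing beyond the stand; centre. A bystander.
- eraser_mid (a point): White eraser 60 x 28 x 14 mm; centre. A bystander.
- spanner_grip (a point): Handle of a spanner lying on the table to the left of the stand. A bystander.

How it is judged (in metres and radians):
On the way, in this order (a step that is already met when the one before it is completed fails the run):
1. the keeper is fully home, with the lock nut not yet on the spring washer (value of joint keeper_slide above 0.036 m and contact force between lock_nut and stop_nut below 1 N), for 0.2 s.
2. the lock nut is tight against the stop nut's spring washer (contact force between lock_nut and stop_nut above 2 N), for 0.2 s.
At the end, for the whole second after the job is handed in: The keeper is within 4 mm of fully home, the lock nut presses on the stop nut's spring washer with 2 to 10 N (about 0.55 to 1.5 rad past first touch) and is at rest, and the stop nut stands within 0.35 rad of square to the stand (value of joint keeper_slide above 0.036 m and contact force between lock_nut and stop_nut between 2 and 10 N and angle between the x axis of stop_nut and the x axis of stand, either way round below 0.35 rad and angular speed of lock_nut below 0.05 rad/s).
It fails at once if the spring washer is crushed (the lock nut presses with more than 10 N, about 1.5 rad past first touch) (contact force between lock_nut and stop_nut above 10 N).
It fails at once if the stop nut is turned more than 0.35 rad from square (angle between the x axis of stop_nut and the x axis of stand, either way round above 0.35 rad).
It fails at once if a bystander is moved by more than 30 mm (distance of any of tape_mid, marker_a_mid, marker_b_mid, spare_nut_mid, ink_jar_mid, eraser_mid, spanner_grip from where it was at the start of the episode above 0.03 m).
It also fails if it takes over 72 s, if anything falls off the work surface, if the arm or the gripper's body presses on something with over 40 N, if the wrist force passes 120 N, or if a joint passes its speed limit or range.

## Robot

A 7-joint arm with a two-finger parallel gripper is mounted at the origin on the work surface. World frame = base frame: x ahead of the robot, y to its left, z up, the work surface at z = 0. Lengths are in mm, angles in rad, forces in N, time in s.
With the tool pointing down it reaches from about 400 to 900 mm from the base axis. Payload 5.5 kg.
Tool frame: the origin (TCP) lies midway between the tips of the shut fingers; the grasp point (between the pads) lies 19 mm behind it (env.grip_point_offset is the distance from the TCP to the grasp point, in mm); z points along the fingers, y is the line along which they close (so a half turn about z gives the same grasp; the last joint's range is limited). The gripper opens to 85 mm and grips with 20 to 120 N. Pads are 22 mm wide; open, the fingers measure 114 mm over their backs; the gripper's body (76 mm by 85 mm) begins 54 mm behind the grasp point. The pads swing forward as they close: fully open they stand 13 mm farther back than shut.
Start: joints at [1.391, 0.501, -0.427, 1.55, 0.221, 1.138, -0.21], TCP at [278.538, -587.296, 231.31] pointing down, gripper open.
Joint ranges: [-2.88, 2.88], [-0.31, 2.03], [-1.54, 1.56], [0.2, 2.42], [-1.41, 4.55], [0.19, 2.02], [-2.57, 2.57]. Speed limits (rad/s): [2.57, 2.57, 3.14, 3.14, 3.14, 3.14, 3.14].

## Interface

Orientations are given as a rotation vector (axis times angle).
In Python, from workcell import env gives the robot as it stands.
- The arm moves only by the shell command python3 -m pendant 'ROWS' [FORCE]. ROWS is JSON, a list of rows, each a list of 7 numbers: the closure, from -1 (fully open) to 1 (shut), so that 0 is half open, then the shift along the tool's x, y, z in cm, then the turn, a rotation vector about the tool's x, y, z in units of 8 degrees (1.0 is 8 degrees). A call has 1 to 5 rows; each row shifts and turns the commanded pose from where the row before left it, along the tool's axes as they then stand; what a row does not reach is not made up. A row lasts 1/10 s, in which the tool goes at most 50 mm and 8.59 degrees, less where a joint would pass 70% of its speed; a pose out of reach is approached as far as the arm can. A call is refused whole if a number of a shift passes 5 or a number of a turn 1, either way. A call with a gripper value outside its range is refused whole. The fingers move at their own pace and stop on an object; FORCE is the grip in N (left out, the last holds). Time passes only in rows, so rows that do not move let the fingers close. It gives the time, the measured TCP pose, the force, the opening and the grip force at its end, in the units of the state.
- env.observe(): the state, without advancing time (a new reading comes with each control period).
- env.grab_frame(name): name is "scene" or "top" or "wrist"; returns the picture (384x512x3 uint8, red, green, blue); there is no depth.
- env.get_calibration(name): a dict with "mtx" (3x3 intrinsics, pixels), "k1" (the pictures are not rectified: a ray, as slopes to the right and down, at radius r is drawn at 1 + k1 r^2 times it, then the intrinsics apply), "origin" and "rotation" of the camera in the world; the wrist camera has in their place "T_tool_cam" (4x4, takes a point from camera to tool coordinates, whose origin is the TCP and whose axes are the flange's). Camera axes: x right, y down, z forward; pixel columns grow to the right and rows downward; lengths in mm; the calibration is good to about 2 mm. A picture is of the moment at which its call begins: read the wrist's pose just before it. get_calibration takes no time and is no camera call.
- env.hand_in(): hands the job in; it is judged then, once.
The state is a dict: "time": time; "joint_positions": joint angles; "joint_vel": joint speeds; "tau": joint torques, N m; "tcp_pos": TCP position; "eef_rot": TCP orientation; "ft_force": force on the tool from outside, world axes, zero at the start; "wrist_torque": the same for the moment, N m; "opening": finger opening in mm; "grip_force": force on a finger pad.
Only numpy, scipy, OpenCV 4.12 (cv2) and the standard library are available. Lean on these libraries where they do the work, as an engineer would, in place of code of your own. Each camera call takes 0.05 s, during which the arm holds its last target. There are 200 camera calls.

## Working session

There is one attempt and no reset: what is moved stays moved. The work goes in short steps, Python scripts to look and compute and a shell command to move; the robot and the scene stay as the last step left them, time stands still between calls to the robot, and variables do not carry over. Pictures are saved under pics/ and viewed, at most 10 in all, crops included, and the job is handed in when it is done.

```bash
mkdir -p pics; ls; python3 - <<'E'
from workcell import env
import cv2,numpy as np
s=env.observe(); print({k:np.round(v,3).tolist() for k,v in s.items()}, env.grip_point_offset)
for n in ("scene","top"):
    c=env.get_calibration(n); print(n,{k:np.round(v,3).tolist() for k,v in c.items()})
    cv2.imwrite(f"pics/{n}0.png",env.grab_frame(n)[:,:,::-1])
c=env.get_calibration("wrist"); print({k:np.round(v,3).tolist() for k,v in c.items()})
E
```

```text
pics
{'time': 0.0, 'joint_positions': [1.391, 0.502, -0.427, 1.551, 0.221, 1.138, -0.21], 'joint_vel': [-0.0, -0.001, -0.001, 0.0, -0.0, -0.001, -0.0], 'tau': [-0.001, -56.951, -5.816, -28.094, 0.011, 0.012, 0.0], 'tcp_pos': [278.173, -586.695, 230.246], 'eef_rot': [-3.063, -0.689, 0.001], 'ft_force': [0.119, 0.266, 0.376], 'wrist_torque': [0.023, 0.046, 0.02], 'grip_force': 0.0, 'opening': 85.251} 18.700000000000003
scene {'mtx': [[500.151, 0.0, 264.216], [0.0, 500.151, 188.326], [0.0, 0.0, 1.0]], 'k1': -0.137, 'origin': [1193.666, 365.275, 1082.809], 'rotation': [-1.411, -2.281, 0.809]}
top {'mtx': [[366.711, 0.0, 254.913], [0.0, 366.711, 193.528], [0.0, 0.0, 1.0]], 'k1': -0.03, 'origin': [310.879, 14.256, 998.044], 'rotation': [-1.969, 2.225, -0.277]}
{'mtx': [[298.059, 0.0, 260.378], [0.0, 298.059, 198.78], [0.0, 0.0, 1.0]], 'k1': -0.025, 'T_tool_cam': [[0.0, -0.952, -0.306, 78.998], [1.0, 0.0, -0.0, -1.67], [0.0, -0.306, 0.952, -142.6], [0.0, 0.0, 0.0, 1.0]]}
```

View pics/top0.png

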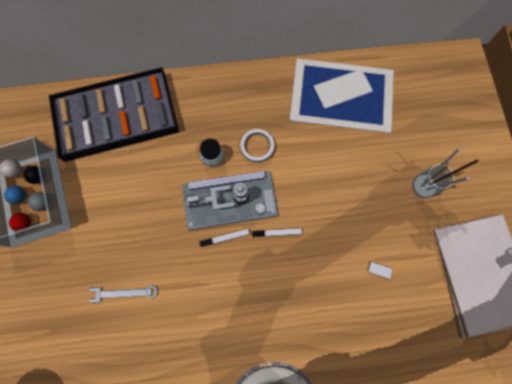

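View pics/scene0.png

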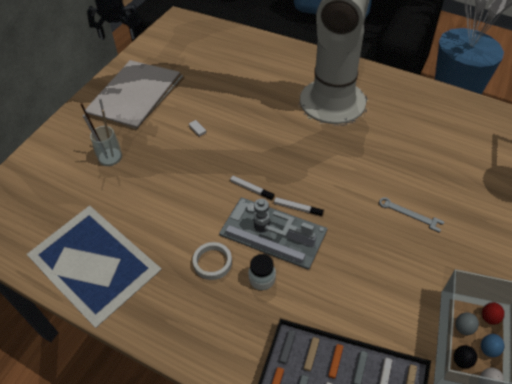

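Top view: the stand is around (230,200), the stud near (240,193) and the handle left of it near (212,198). The ink jar (210,150) and tape (257,145) lie beyond it, and the two markers (225,237) and (277,232) are on the near side. The scene view agrees. I'll enlarge both.

```bash
cat > h.py <<'E'
import numpy as np, cv2
from scipy.spatial.transform import Rotation as R
from workcell import env
def cam(n, s=None):
    c=env.get_calibration(n); K=np.array(c["mtx"]); k=c["k1"]
    if n=="wrist":
        T=np.array(c["T_tool_cam"]); Rt=R.from_rotvec(s["eef_rot"]).as_matrix()
        return K,k,np.array(s["tcp_pos"])+Rt@T[:3,3],Rt@T[:3,:3]
    return K,k,np.array(c["origin"]),R.from_rotvec(c["rotation"]).as_matrix()
def ray(C,uv):
    K,k,o,Rm=C; d=(np.asarray(uv,float)-K[:2,2])/[K[0,0],K[1,1]]
    q=d.copy()
    for _ in range(20): q=d/(1+k*(q@q))
    v=Rm@np.r_[q,1]; return o,v/np.linalg.norm(v)
def on_z(C,uv,z):
    o,v=ray(C,uv); return o+v*(z-o[2])/v[2]
def proj(C,p):
    K,k,o,Rm=C; q=Rm.T@(np.asarray(p,float)-o); q=q[:2]/q[2]; q=q*(1+k*(q@q)); return K[:2,:2]@q+K[:2,2]
def tri(r1,r2):
    (a,u),(b,v)=r1,r2; t=np.linalg.lstsq(np.c_[u,-v],b-a,rcond=None)[0]
    p,q=a+t[0]*u,b+t[1]*v; return (p+q)/2,np.linalg.norm(p-q)
E
python3 - <<'E'
import cv2,numpy as np
a=cv2.imread("pics/top0.png")[160:244,172:292]; b=cv2.imread("pics/scene0.png")[185:275,212:332]
a=cv2.resize(a,None,fx=5,fy=5,interpolation=cv2.INTER_CUBIC)[:,:600]; b=cv2.resize(b,None,fx=5,fy=5,interpolation=cv2.INTER_CUBIC)
cv2.imwrite("pics/t.png",a); cv2.imwrite("pics/s.png",b)
E
```

```text
(no output)
```

View pics/t.png

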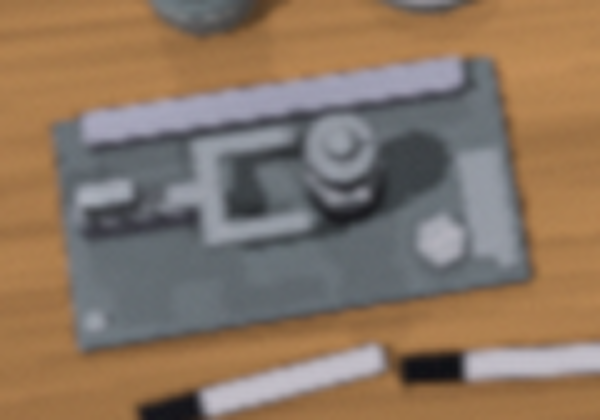

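View pics/s.png

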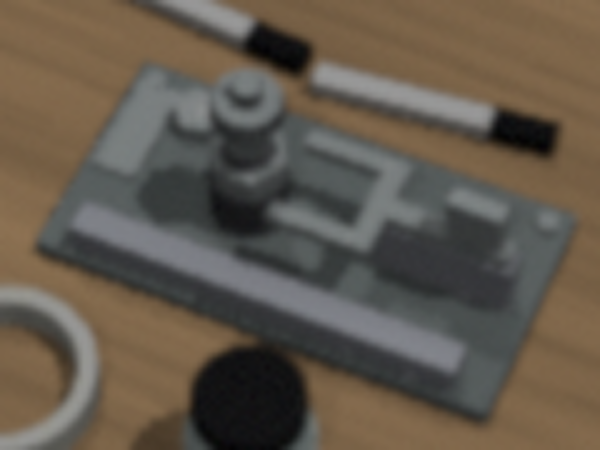

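The top crop shows the plate corners near (55,125), (493,60), (530,277) and (82,350). The stud top is at (341,145) and the handle blade top at (105,192). In the scene crop the stud top is at (243,88) and the blade top at (480,203).

```bash
python3 - <<'E'
from h import *
T,S=cam("top"),cam("scene")
f=lambda p,o:(np.array(p)+.5)/5-.5+o
ft=lambda *p:f(p,[172,160]); fs=lambda *p:f(p,[212,185])
c=np.array([on_z(T,ft(*p),12) for p in [(55,125),(493,60),(530,277),(82,350)]])
print(c.round(1)); rect=cv2.minAreaRect(c[:,:2].astype(np.float32)); print(rect)
c2=np.array([on_z(S,fs(*p),12) for p in [(147,65),(577,218),(487,418),(40,248)]]);print(c2.round(1),cv2.minAreaRect(c2[:,:2].astype(np.float32)))
print("stud",on_z(T,ft(341,145),116),on_z(S,fs(243,88),116),tri(ray(T,ft(341,145)),ray(S,fs(243,88))))
print("handle",on_z(T,ft(105,192),88),on_z(S,fs(480,203),88),tri(ray(T,ft(105,192)),ray(S,fs(480,203))))
print("tool axes",R.from_rotvec(env.observe()["eef_rot"]).as_matrix().round(3).tolist())
E
```

```text
[[603.2 176.5  12. ]
 [611.2 -70.9  12. ]
 [485.8 -74.6  12. ]
 [475.5 171.6  12. ]]
((544.1331176757812, 50.37001037597656), (127.84823608398438, 247.5831298828125), 2.2234420776367188)
[[489.3 -72.8  12. ]
 [478.9 173.8  12. ]
 [607.4 179.4  12. ]
 [617.9 -65.7  12. ]] ((548.3297729492188, 53.31732177734375), (128.86224365234375, 246.90147399902344), 2.460685968399048)
stud [544.81106517  18.97592597 116.        ] [549.44193691  18.22533574 116.        ] (array([546.35612017,  17.89674029, 111.90721725]), np.float64(2.3757446380350427))
handle [542.22250561 141.36815334  88.        ] [542.15543704 142.094472    88.        ] (array([542.15104273, 141.72435401,  87.78282315]), np.float64(0.6987727938060679))
tool axes [[0.904, 0.428, -0.001], [0.428, -0.904, 0.002], [0.0, -0.002, -1.0]]
```

```bash
r='[-1,3.4,-3.4,0,0,0,0]'; 
python3 -m pendant '[[-1,3.4,-3.4,0,0,0,0],[-1,3.4,-3.4,0,0,0,0],[-1,3.4,-3.4,0,0,0,0],[-1,3.4,-3.4,0,0,0,0],[-1,3.4,-3.4,0,0,0,0]]'
python3 -m pendant '[[-1,3.4,-3.4,0,0,0,0],[-1,3.4,-3.4,0,0,0,0],[-1,3.4,-3.4,0,0,0,0],[-1,3.4,-3.4,0,0,0,0],[-1,3.4,-3.4,0,0,0,0]]'
python3 -c "
from h import *
s=env.observe();print(s['joint_positions'],s['tcp_pos'],s['eef_rot'],s['time'])"
```

```text
time: 0.6
tcp_pos: [359.4, -358.8, 231.0]
eef_rot: [-3.065, -0.69, 0.0]
ft_force: [1.4, 0.0, -0.3]
opening: 85.6
grip_force: 0.0
time: 1.1
tcp_pos: [440.1, -132.6, 231.3]
eef_rot: [3.065, 0.689, -0.0]
ft_force: [0.7, -0.0, 0.4]
opening: 85.3
grip_force: 0.0
[ 0.87991414  0.18153285 -0.7099699   2.00201141  0.14035566  1.00565594
 -1.02566081] [ 440.1006669  -132.59194224  231.30272528] [ 3.06454945e+00  6.89348470e-01 -1.58946194e-04] 1.1
```

```bash
python3 -m pendant '[[-1,3.5,-3.4,0,0,0,0],[-1,3.5,-3.4,0,0,0,0],[-1,3.5,-3.4,0,0,0,0],[-1,3.5,-3.4,0,0,0,0],[-1,3.5,-3.4,0,0,0,0]]' | head -2
python3 -m pendant '[[-1,3.5,-3.4,0,0,0,0],[-1,0,0,0,0,0,1],[-1,0,0,0,0,0,1],[-1,0,0,0,0,0,1],[-1,0,0,0,0,0,1]]' | head -2
python3 -m pendant '[[-1,0,0,0,0,0,1],[-1,0,0,0,0,0,1],[-1,0,0,0,0,0,1],[-1,0,0,0,0,0,1],[-1,0,0,0,0,0,1]]' | head -2
python3 -m pendant '[[-1,0,0,0,0,0,1],[-1,0,0,0,0,0,1],[-1,0,0,0,0,0,1],[-1,0,0,0,0,0,1],[-1,0,0,0,0,0,1]]' | head -2
cat > st.py <<'E'
from h import *
import sys
def st(tx,ty,tz,yaw=0.041):
    s=env.observe(); M=R.from_rotvec(s["eef_rot"]).as_matrix()
    d=M.T@(np.array([tx,ty,tz])-s["tcp_pos"])/10
    a=np.array([np.cos(yaw),np.sin(yaw),0]); ph=np.arctan2(-(M[:,0]@a),M[:,1]@a); ph=(ph+np.pi/2)%np.pi-np.pi/2
    print("t%.2f q7 %.2f tcp %s shift_cm %s turn_units %.2f tilt %s F %s tau %s op %.1f grip %.1f"%(s["time"],s["joint_positions"][6],np.round(s["tcp_pos"],1),d.round(2),np.degrees(ph)/8,M[2].round(4),np.round(s["ft_force"],1),np.round(s["wrist_torque"],3),s["opening"],s["grip_force"]))
    return s
if __name__=="__main__": st(*map(float,sys.argv[1:]))
E
python3 st.py 542.2 141.7 60; python3 - <<'E'
from h import *
s=env.observe();cv2.imwrite("pics/w1.png",env.grab_frame("wrist")[:,:,::-1])
C=cam("wrist",s); print(proj(C,[542.2,141.7,88]),proj(C,[547,18.5,116]))
E
```

```text
time: 1.6
tcp_pos: [525.5, 95.8, 231.1]
time: 2.1
tcp_pos: [541.9, 140.0, 230.7]
time: 2.6
tcp_pos: [539.1, 138.0, 223.9]
time: 3.1
tcp_pos: [532.8, 135.3, 211.4]
t3.10 q7 -2.56 tcp [532.8 135.3 211.4] shift_cm [-0.03 -1.88 15.06] turn_units 2.78 tilt [-0.0102  0.0504 -0.9987] F [ 0.1 -1.4 -3.1] tau [-0.08  -0.019 -0.017] op 85.4 grip 0.0
[242.11240486 190.50493016] [303.46446506  51.11106144]
```

View pics/w1.png

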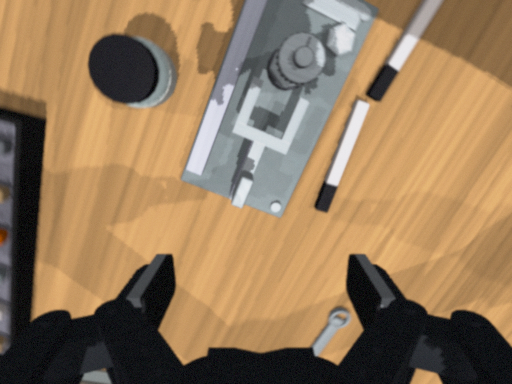

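The wrist view shows the blade top at (242,190) and the stud at (304,52), both where my estimates project. The clockwise turn ran q7 to its limit, so I'll turn the other way.

```bash
python3 -m pendant '[[-1,0,0,0,0,0,-1],[-1,0,0,0,0,0,-1],[-1,0,0,0,0,0,-1],[-1,0,0,0,0,0,-1],[-1,0,0,0,0,0,-1]]' | head -2
python3 -m pendant '[[-1,0,0,0,0,0,-1],[-1,0,0,0,0,0,-1],[-1,0,0,0,0,0,-1],[-1,0,0,0,0,0,-1],[-1,0,0,0,0,0,-1]]' | head -2
python3 -m pendant '[[-1,0,0,0,0,0,-1],[-1,0,0,0,0,0,-1],[-1,0,0,0,0,0,-1],[-1,0,0,0,0,0,-1],[-1,0,0,0,0,0,-1]]' | head -2
sed -i 's|    return s|    g=np.cross(M[:,2],[0,0,-1]); print("tilt fix units",(np.degrees(M.T@g)/8).round(3)); return s|' st.py
python3 st.py 542.2 141.7 60
```

```text
time: 3.65
tcp_pos: [532.9, 135.5, 210.5]
time: 4.15
tcp_pos: [533.1, 135.5, 210.8]
time: 4.65
tcp_pos: [533.2, 135.4, 211.0]
t4.65 q7 -0.71 tcp [533.2 135.4 211. ] shift_cm [ 1.62  0.9  15.03] turn_units -4.62 tilt [-0.039  -0.0345 -0.9986] F [ 0.3  0.1 -0.5] tau [ 0.003 -0.04   0.095] op 85.4 grip 0.0
tilt fix units [-0.247  0.28   0.   ]
```

```bash
python3 -m pendant '[[-1,0,0,0,-0.25,0.28,0],[-1,0,0,0,0,0,-1],[-1,0,0,0,0,0,-1],[-1,0,0,0,0,0,-1],[-1,0,0,0,0,0,-1]]' | head -2
python3 -m pendant '[[-1,0,0,0,0,0,-0.6],[-1,0,0,0,0,0,0]]' | head -2
python3 st.py 542.2 141.7 60
```

```text
time: 5.15
tcp_pos: [533.2, 135.6, 211.2]
time: 5.35
tcp_pos: [533.3, 135.4, 211.2]
t5.35 q7 -0.13 tcp [533.3 135.4 211.2] shift_cm [ 0.6   0.9  15.12] turn_units -0.07 tilt [-3.e-04  7.e-04 -1.e+00] F [ 0.2 -0.7 -0.8] tau [ 0.018 -0.035  0.014] op 85.0 grip 0.0
tilt fix units [0.005 0.002 0.   ]
```

```bash
python3 - <<'E'
from h import *
s=env.observe();im=env.grab_frame("wrist")[:,:,::-1]
C=cam("wrist",s); print(proj(C,[542.2,141.7,88]),proj(C,[547,18.5,116]),proj(C,[547,18.5,100]))
cv2.imwrite("pics/w2.png",im)
E
```

```text
[270.3821574  187.24277673] [270.86113546 318.03245246] [270.32545494 307.27983752]
```

View pics/w2.png

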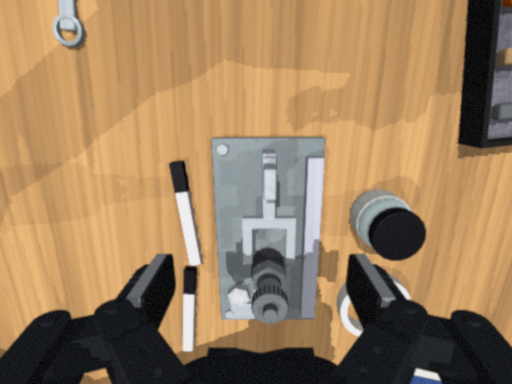

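The wrist view shows the blade top at about (270,187), exactly as predicted and square to the fingers. The stud top is near (269,311) and the jar at (397,232), clear to the right. I'll descend half open over the blade.

```bash
python3 -m pendant '[[0,0.3,0.45,3,0,0,0],[0,0.3,0.45,3,0,0,0],[0,0,0,3,0,0,0],[0,0,0,2,0,0,0],[0,0,0,0,0,0,0]]'
python3 -m pendant '[[0,0,0,1,0,0,0],[0,0,0,1,0,0,0],[0,0,0,1,0,0,0],[0,0,0,0.9,0,0,0],[0,0,0,0,0,0,0]]'
python3 st.py 542.2 141.7 62
```

```text
time: 5.9
tcp_pos: [539.5, 141.0, 98.0]
eef_rot: [-2.189, -2.251, 0.009]
ft_force: [-0.1, -0.3, 0.6]
opening: 42.7
grip_force: 0.0
time: 6.4
tcp_pos: [541.0, 141.1, 60.5]
eef_rot: [-2.189, -2.253, 0.004]
ft_force: [-0.3, 0.3, -0.2]
opening: 42.7
grip_force: 0.0
t6.40 q7 -0.04 tcp [541.  141.1  60.5] shift_cm [ 0.06  0.12 -0.15] turn_units -0.09 tilt [-0.0015 -0.0024 -1.    ] F [-0.3  0.3 -0.2] tau [-0.015  0.032 -0.031] op 42.7 grip 0.0
tilt fix units [-0.017  0.01  -0.   ]
```

```bash
python3 -m pendant '[[1,0,0.1,-0.15,0,0,0],[1,0,0,0,0,0,0],[1,0,0,0,0,0,0],[1,0,0,0,0,0,0],[1,0,0,0,0,0,0]]' 30
python3 st.py 542.2 141.7 62
```

```text
time: 6.9
tcp_pos: [542.0, 141.4, 63.9]
eef_rot: [-2.187, -2.253, 0.003]
ft_force: [-4.1, -0.0, 4.7]
opening: 11.2
grip_force: 32.9
t6.90 q7 -0.04 tcp [542.  141.4  63.9] shift_cm [0.03 0.03 0.19] turn_units -0.08 tilt [-6.0e-04 -2.2e-03 -1.0e+00] F [-4.1 -0.   4.7] tau [-0.096  0.866  0.281] op 11.2 grip 32.9
tilt fix units [-0.016  0.004 -0.   ]
```

Gripped (opening 11.2 mm). Next I slide towards the stud.

```bash
python3 -m pendant '[[1,-0.6,0,0,0,0,0],[1,-0.6,0,0,0,0,0],[1,-0.6,0,0,0,0,0],[1,-0.6,0,0,0,0,0],[1,-0.3,0,0,0,0,0]]'
python3 st.py 546 106 62
```

```text
time: 7.4
tcp_pos: [542.9, 115.4, 63.9]
eef_rot: [-2.187, -2.253, 0.001]
ft_force: [-4.2, 3.8, 5.1]
opening: 11.5
grip_force: 32.9
t7.40 q7 0.01 tcp [542.9 115.4  63.9] shift_cm [-0.95  0.28  0.19] turn_units -0.08 tilt [ 7.0e-04 -1.7e-03 -1.0e+00] F [-4.2  3.8  5.1] tau [0.562 0.945 0.237] op 11.5 grip 32.9
tilt fix units [-0.012 -0.005  0.   ]
```

```bash
python3 -m pendant '[[1,-0.3,0,0,0,0,0],[1,-0.3,0,0,0,0,0],[1,-0.2,0,0,0,0,0],[1,0,0,0,0,0,0]]'
python3 -m pendant '[[1,-0.15,0,0,0,0,0],[1,-0.15,0,0,0,0,0],[1,0,0,0,0,0,0]]'
python3 st.py 546 106 62
```

```text
time: 7.8
tcp_pos: [543.2, 107.2, 63.9]
eef_rot: [-2.187, -2.253, 0.002]
ft_force: [-4.4, 1.8, 5.6]
opening: 11.3
grip_force: 33.0
time: 8.1
tcp_pos: [543.3, 106.7, 64.0]
eef_rot: [-2.184, -2.254, -0.001]
ft_force: [-4.5, 6.6, 5.5]
opening: 11.1
grip_force: 32.8
t8.10 q7 0.03 tcp [543.3 106.7  64. ] shift_cm [-0.08  0.27  0.19] turn_units -0.07 tilt [ 0.0028 -0.0015 -1.    ] F [-4.5  6.6  5.5] tau [1.305 0.929 0.149] op 11.1 grip 32.8
tilt fix units [-0.011 -0.02   0.   ]
```

```bash
python3 -m pendant '[[1,-0.2,0,0,0,0,0],[1,-0.2,0,0,0,0,0],[1,0,0,0,0,0,0],[1,0,0,0,0,0,0]]'
python3 st.py 546 106 62
```

```text
time: 8.5
tcp_pos: [543.3, 106.6, 64.0]
eef_rot: [-2.179, -2.255, -0.006]
ft_force: [-4.7, 15.3, 4.2]
opening: 10.9
grip_force: 32.6
t8.50 q7 0.04 tcp [543.3 106.6  64. ] shift_cm [-0.08  0.27  0.2 ] turn_units -0.05 tilt [ 0.0065 -0.0013 -1.    ] F [-4.7 15.3  4.2] tau [2.731 1.004 0.086] op 10.9 grip 32.6
tilt fix units [-0.009 -0.046  0.   ]
```

The keeper is firmly home: force rises with no more travel after 35 mm. Release, lift and move over the stud at about (546.8,18.7).

```bash
python3 -m pendant '[[1,0.5,0,0,0,0,0],[-0.2,0.2,0,0,0,0,0],[-0.2,0,0,0,0,0,0],[-0.2,0,0,0,0,0,0],[-0.2,0,0,0,0,0,0]]'
python3 -m pendant '[[-0.2,0,0,-3,0,0,0],[-0.2,0,0,-3,0,0,0],[-0.2,0,0,-3,0,0,0],[-0.2,0,0,0,0,0,0]]'
python3 st.py 546.8 18.7 150; python3 - <<'E'
from h import *
T,S=cam("top"),cam("scene")
a=env.grab_frame("wrist"); cv2.imwrite("pics/w3.png",a[:,:,::-1])
s=env.observe(); C=cam("wrist",s); print(proj(C,[546.8,18.7,116]),proj(C,[543.4,106.6,88]))
E
```

```text
time: 9.0
tcp_pos: [544.4, 105.6, 63.4]
eef_rot: [2.19, 2.251, -0.001]
ft_force: [0.5, 0.1, 0.6]
opening: 51.1
grip_force: 0.0
time: 9.4
tcp_pos: [547.4, 106.3, 157.5]
eef_rot: [2.188, 2.249, 0.009]
ft_force: [0.5, -0.1, 0.8]
opening: 51.4
grip_force: 0.0
t9.40 q7 -0.03 tcp [547.4 106.3 157.5] shift_cm [-8.76 -0.31  0.74] turn_units -0.10 tilt [ 0.0011  0.0073 -1.    ] F [ 0.5 -0.1  0.8] tau [-0.004 -0.085 -0.002] op 51.4 grip 0.0
tilt fix units [ 0.052 -0.008 -0.   ]
[258.33609634 336.10875062] [256.92513596 214.40023392]
```

View pics/w3.png

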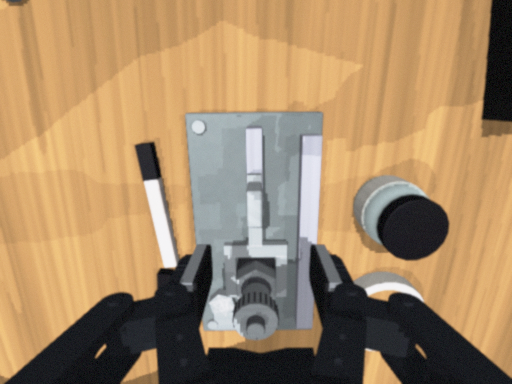

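The fork is home around the nut, and the stud top is near (256,322). It was predicted at 336, so I'll re-check it from above the stud with the wrist turned back for a long clockwise stroke.

```bash
python3 -m pendant '[[-0.4,-4.4,-0.15,0,0.05,0,0],[-0.4,-4.4,-0.15,0,0,0,0],[-0.4,0,0,0,0,0,-1],[-0.4,0,0,0,0,0,-1],[-0.4,0,0,0,0,0,-1]]'|head -2
python3 -m pendant '[[-0.4,0,0,0,0,0,-1],[-0.4,0,0,0,0,0,-1],[-0.4,0,0,0,0,0,-1],[-0.4,0,0,0,0,0,-1],[-0.4,0,0,0,0,0,-1]]'|head -2
python3 -m pendant '[[-0.4,0,0,0,0,0,-1],[-0.4,0,0,0,0,0,-1],[-0.4,0,0,0,0,0,-1],[-0.4,0,0,0,0,0,-1],[-0.4,0,0,0,0,0,-1]]'|head -2
python3 -m pendant '[[-0.4,0,0,0,0,0,-1],[-0.4,0,0,0,0,0,-1],[-0.4,0,0,0,0,0,-1],[-0.4,0,0,0,0,0,-0.5],[-0.4,0,0,0,0,0,0]]'|head -2
python3 st.py 546.8 18.7 160; python3 - <<'E'
from h import *
s=env.observe(); a=env.grab_frame("wrist"); C=cam("wrist",s); print(proj(C,[546.8,18.7,116]),proj(C,[543.4,106.6,88]),s["joint_positions"].round(2) if hasattr(s["joint_positions"],"round") else s["joint_positions"])
cv2.imwrite("pics/w4.png",a[:,:,::-1])
E
```

```text
time: 9.95
tcp_pos: [542.6, 17.5, 152.0]
time: 10.45
tcp_pos: [542.6, 18.0, 151.9]
time: 10.95
tcp_pos: [542.6, 18.0, 151.9]
time: 11.45
tcp_pos: [542.6, 18.0, 152.0]
t11.45 q7 2.23 tcp [542.6  18.  152. ] shift_cm [-0.34 -0.23 -0.8 ] turn_units -6.09 tilt [ 0.0075  0.0061 -1.    ] F [ 0.4  0.1 -1.1] tau [-0.018  0.008  0.026] op 59.8 grip 0.0
tilt fix units [ 0.044 -0.054 -0.   ]
[254.05399729 233.42572685] [336.77483332 285.15656839] [-0.04  0.38 -0.05  1.89  0.03  0.88  2.23]
```

View pics/w4.png

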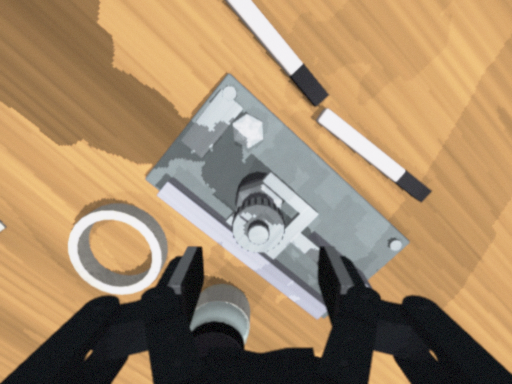

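The stud top appears at (258,233), against a prediction of (254,233), so the estimate is good to about 2 mm. I'll correct and descend to the head.

```bash
python3 - <<'E'
from st import *
s=env.observe();C=cam("wrist",s);p=on_z(C,(258,233),116);print(p)
q=(p[:2]+[546.8,18.7])/2; st(q[0],q[1],80)
E
```

```text
[545.03512599  20.44016046 116.        ]
t11.50 q7 2.22 tcp [542.8  18.  152.2] shift_cm [-0.39 -0.15  7.22] turn_units -6.10 tilt [ 0.0073  0.0058 -1.    ] F [ 0.3 -0.6  0.2] tau [-0.038 -0.01  -0.031] op 59.8 grip 0.0
tilt fix units [ 0.042 -0.052  0.   ]
```

```bash
python3 -m pendant '[[-0.4,-0.4,-0.18,2,0.04,-0.05,0],[-0.4,0,0,2,0,0,0],[-0.4,0,0,2,0,0,0],[-0.4,0,0,1.2,0,0,0],[-0.4,0,0,0,0,0,0]]'
python3 st.py 546.4 19.1 78
```

```text
time: 12.0
tcp_pos: [545.8, 19.6, 79.3]
eef_rot: [1.165, -2.915, -0.001]
ft_force: [0.1, -0.5, -0.2]
opening: 60.0
grip_force: 0.0
t12.00 q7 2.21 tcp [545.8  19.6  79.3] shift_cm [-0.01 -0.08  0.13] turn_units -6.10 tilt [ 0.0023  0.0014 -1.    ] F [ 0.1 -0.5 -0.2] tau [-0.051  0.022  0.043] op 60.0 grip 0.0
tilt fix units [ 0.01  -0.017 -0.   ]
```

```bash
python3 -m pendant '[[1,0,-0.08,0.1,0,0,0],[1,0,0,0,0,0,0],[1,0,0,0,0,0,0],[1,0,0,0,0,0,0]]' 35
python3 st.py 546.4 19.1 78
```

```text
time: 12.4
tcp_pos: [548.3, 19.9, 81.4]
eef_rot: [-1.167, 2.914, -0.001]
ft_force: [-4.1, 1.9, 5.8]
opening: 34.8
grip_force: 34.5
t12.40 q7 2.22 tcp [548.3  19.9  81.4] shift_cm [0.19 0.07 0.34] turn_units -6.09 tilt [-0.0019 -0.0011 -1.    ] F [-4.1  1.9  5.8] tau [0.436 0.757 0.016] op 34.8 grip 34.5
tilt fix units [-0.008  0.013 -0.   ]
```

Gripped (34.8 mm, 34.5 N). I start turning clockwise, following the sink of about 0.18 mm per row.

```bash
python3 -m pendant '[[1,0,0,0.018,0,0,1],[1,0,0,0.018,0,0,1],[1,0,0,0.018,0,0,1],[1,0,0,0.018,0,0,1],[1,0,0,0.018,0,0,1]]'>/dev/null
python3 -m pendant '[[1,0,0,0,0,0,0],[1,0,0,0,0,0,0]]'>/dev/null
python3 st.py 546.4 19.1 78
python3 -m pendant '[[1,0,0,0.018,0,0,1],[1,0,0,0.018,0,0,1],[1,0,0,0.018,0,0,1],[1,0,0,0.018,0,0,1],[1,0,0,0.018,0,0,1]]'>/dev/null
python3 -m pendant '[[1,0,0,0,0,0,0],[1,0,0,0,0,0,0]]'>/dev/null
python3 st.py 546.4 19.1 78
```

```text
t13.10 q7 1.62 tcp [548.3  18.9  80.4] shift_cm [0.19 0.03 0.24] turn_units -11.09 tilt [-2.1e-03 -8.0e-04 -1.0e+00] F [-4.1 -0.4  5.3] tau [-0.106  0.747  0.006] op 34.9 grip 34.6
tilt fix units [-0.006  0.015 -0.   ]
t13.80 q7 1.03 tcp [547.6  18.1  79.4] shift_cm [0.16 0.01 0.14] turn_units 6.41 tilt [-1.2e-03 -6.0e-04 -1.0e+00] F [-5.2 -2.   7.8] tau [-0.563  1.271 -0.038] op 35.1 grip 34.8
tilt fix units [-0.005  0.009  0.   ]
```

```bash
cat > tq.py <<'E'
from st import *
s=env.observe();M=R.from_rotvec(s["eef_rot"]).as_matrix();ya=np.arctan2(M[1,0],M[0,0])
print("t%.2f q7 %.3f yaw %.3f z %.1f F %s tz %.3f op %.1f g %.1f"%(s["time"],s["joint_positions"][6],ya,s["tcp_pos"][2],np.round(s["ft_force"],1),s["wrist_torque"][2],s["opening"],s["grip_force"]))
E
for i in 1 2; do
python3 -m pendant '[[1,0,0,0.018,0,0,1],[1,0,0,0.018,0,0,1],[1,0,0,0,0,0,0],[1,0,0,0,0,0,0]]'>/dev/null; python3 tq.py
python3 -m pendant '[[1,0,0,0,0,0,0]]'>/dev/null; python3 tq.py
done
```

```text
t14.20 q7 0.801 yaw 2.227 z 79.0 F [-6.2 -2.1  8.1] tz -0.072 op 34.5 g 34.9
t14.30 q7 0.801 yaw 2.227 z 79.0 F [-6.9 -0.8  8. ] tz -0.003 op 34.8 g 34.9
t14.70 q7 0.568 yaw 1.948 z 78.5 F [-6.8 -1.5  9.9] tz -0.042 op 34.7 g 34.9
t14.80 q7 0.569 yaw 1.948 z 78.5 F [-6.7 -1.6  9.3] tz -0.088 op 35.0 g 34.9
```

```bash
cat > tq.py <<'E'
from st import *
t=[];f=[]
for _ in range(6):
    s=env.observe();t.append(s["wrist_torque"]);f.append(s["ft_force"]);env.grab_frame("wrist")
M=R.from_rotvec(s["eef_rot"]).as_matrix();ya=np.arctan2(M[1,0],M[0,0])
print("t%.2f q7 %.3f yaw %.3f z %.1f F %s tau %s op %.1f g %.1f"%(s["time"],s["joint_positions"][6],ya,s["tcp_pos"][2],np.mean(f,0).round(1),np.mean(t,0).round(3),s["opening"],s["grip_force"]))
E
for i in 1 2 3; do
python3 -m pendant '[[1,0,0,0.01,0,0,1],[1,0,0,0.01,0,0,1],[1,0,0,0,0,0,0]]'>/dev/null; python3 tq.py
done
```

```text
t15.35 q7 0.337 yaw 1.668 z 78.2 F [-7.1 -1.   9.8] tau [-0.351  1.933 -0.051] op 34.7 g 34.9
t15.95 q7 0.106 yaw 1.389 z 77.9 F [-7.7 -1.2  9.6] tau [-0.158  2.015 -0.043] op 35.1 g 35.0
t16.55 q7 -0.124 yaw 1.110 z 77.6 F [-8.1 -0.3  9.9] tau [ 0.05   2.075 -0.049] op 35.0 g 35.0
```

```bash
python3 -m pendant '[[1,-0.09,-0.18,-0.1,0,0,0],[1,0,0,0,0,0,0]]'>/dev/null; python3 tq.py
for i in 1 2 3; do
python3 -m pendant '[[1,0,0,0.015,0,0,1],[1,0,0,0.015,0,0,1],[1,0,0,0,0,0,0]]'>/dev/null; python3 tq.py
done
```

```text
t17.05 q7 -0.125 yaw 1.111 z 78.1 F [-4.7 -1.1  1.4] tau [-0.186  1.151 -0.037] op 34.9 g 35.6
t17.65 q7 -0.354 yaw 0.832 z 77.8 F [-5.5 -0.5  3.2] tau [-0.026  1.405 -0.062] op 34.5 g 35.7
t18.25 q7 -0.583 yaw 0.553 z 77.5 F [-6.1 -0.3  3.9] tau [0.144 1.434 0.002] op 34.7 g 35.8
t18.85 q7 -0.813 yaw 0.274 z 77.3 F [-6.2  0.4  4.8] tau [0.289 1.413 0.068] op 34.3 g 35.8
```

Torque has begun to rise (−0.06, 0.00, +0.07), so touch was about 3.1–3.2 rad. I continue in small steps.

```bash
for i in 1 2; do
python3 -m pendant '[[1,0,0,0.015,0,0,1],[1,0,0,0,0,0,0],[1,0,0,0,0,0,0]]'>/dev/null; python3 tq.py
done
```

```text
t19.45 q7 -0.927 yaw 0.135 z 77.2 F [-5.9  0.8  4.6] tau [0.36  1.377 0.11 ] op 34.6 g 35.8
t20.05 q7 -1.043 yaw -0.005 z 77.1 F [-6.1  0.8  5. ] tau [0.402 1.326 0.124] op 34.6 g 35.8
```

```bash
for i in 1 2; do
python3 -m pendant '[[1,0,0,0.015,0,0,1],[1,0,0,0,0,0,0],[1,0,0,0,0,0,0]]'>/dev/null; python3 tq.py
done; python3 tq.py
```

```text
t20.65 q7 -1.158 yaw -0.144 z 76.9 F [-5.9  1.   5.1] tau [0.448 1.291 0.193] op 34.8 g 35.9
t21.25 q7 -1.274 yaw -0.283 z 76.8 F [-6.   1.4  5.3] tau [0.476 1.257 0.213] op 34.4 g 35.9
t21.55 q7 -1.274 yaw -0.283 z 76.8 F [-5.8  1.3  5. ] tau [0.494 1.25  0.227] op 34.7 g 35.9
```

```bash
python3 -m pendant '[[1,0,0,0.015,0,0,1],[1,0,0,0,0,0,0],[1,0,0,0,0,0,0]]'>/dev/null; python3 tq.py;python3 tq.py
python3 -m pendant '[[-0.4,0,0,0,0,0,0],[-0.4,0,0,0,0,0,0],[-0.4,0,0,0,0,0,0],[-0.4,0,0,0,0,0,0]]'|tail -2; python3 tq.py; python3 tq.py
```

```text
t22.15 q7 -1.391 yaw -0.423 z 76.7 F [-5.7  1.7  5.3] tau [0.51  1.183 0.232] op 35.0 g 35.9
t22.45 q7 -1.391 yaw -0.423 z 76.7 F [-5.4  1.8  5.1] tau [0.497 1.191 0.233] op 34.8 g 35.9
opening: 59.7
grip_force: 0.0
t23.15 q7 -1.391 yaw -0.425 z 76.6 F [-0.1  0.3 -0.1] tau [ 0.005 -0.011  0.005] op 59.8 g 0.0
t23.45 q7 -1.391 yaw -0.425 z 76.6 F [ 0.2 -0.1  0.4] tau [0.018 0.011 0.007] op 59.6 g 0.0
```

Fingers are open and the unloaded sensor reads about 0. The last loaded reading was 0.23 N m, roughly 0.8–1.2 rad past touch, which is inside the window. I'll lift clear and check the keeper and nut.

```bash
python3 -m pendant '[[-0.4,0,0,-2,0,0,0],[-0.4,0,0,-3,0,0,0],[-0.4,0,0,-3,0,0,0],[-0.4,0,0,-3,0,0,0],[-0.4,0,0,0,0,0,0]]'
python3 - <<'E'
from h import *
a=env.grab_frame("scene")[185:275,212:332,::-1]; b=env.grab_frame("wrist")[:,:,::-1]
cv2.imwrite("pics/end.png",np.hstack([cv2.resize(a,(400,300),interpolation=cv2.INTER_CUBIC),cv2.resize(b,(400,300))]))
E
```

```text
time: 24.0
tcp_pos: [548.5, 18.6, 190.2]
eef_rot: [-3.069, 0.663, -0.012]
ft_force: [0.2, -0.4, -0.6]
opening: 60.0
grip_force: 0.0
```

View pics/end.png

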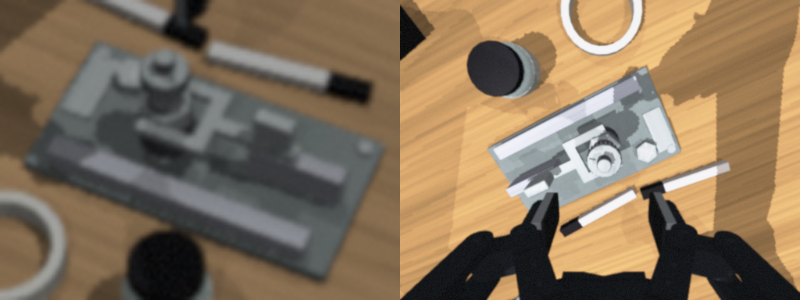

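The picture shows the fork home around the nut (left half, near (180,110)), the lock nut run down below the stud top, and the markers, jar, tape and spare nut where they were. Handing in.

```bash
python3 -c "
from workcell import env
print(env.hand_in())"
```

```text
the job is handed in; nothing more can be done
None
```

I handed the job in at about 24 s, but the hand-in returned no verdict: the keeper is fully home on the stop nut, the lock nut is tightened to 0.23 N m (my estimate is 0.8–1.2 rad past first touch, below the 0.3–0.35 N m called best), and nothing lying about looked moved in the last picture.

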